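Find the tired spring and drop its tag

TASK

One of the three sprung riveting rests on the bench has a tired spring: press gently with a fingertip on their brown pads to feel which one gives most easily, then push the red tag of that rest down flat to mark it out of use. Leave the tags of the other two rests up, and do not shift or lift any of the other things on the bench.

Things in the scene. Friction and masses are not known exactly. Their poses are not given: they have to be found in the camera images.
- plate: slotted iron mounting plate bolted to the bench, 210 x 530 x 18 mm; origin at the centre of its underside, on the bench; its y runs along the row of three rests. One rest, a different one each time, has a tired spring: its pad goes 6 mm down under about 4 N and bottoms at about 6.5 N; the two sound ones need about 10 N or more for 6 mm and 16 to 20 N to bottom. They look alike
- rest_left: the left one, as the robot sees them, of three like sprung riveting rests bolted in a row on the plate: blue iron foot 160 x 88 mm carrying a coil spring, on it a round steel cap with a brown leather face (the pad) and, 52 mm in front of its centre, the hinge of a red tag. Origin under the foot (18 mm above the bench), straight below the pad's centre; z up, tag on the -x side
- pad_left_top (a point): where the centre of that rest's pad lies when it is up: on its brown leather face, 50 mm across, level, 96 mm above the bench (the point does not follow the pad when it is pressed). The steel cap under it is 54 mm across. It goes straight down by up to 12 mm and springs back up by itself
- tag_left (a joint): angle of that rest's red tag, rad: 0 = fully raised (35 degrees above level, free edge away from the pad), 0.61 = down flat on its stop. Starts at 0 to 0.1. A stiff hinge: it takes about 2 N at the free edge and stays where it is left
- tag_left_face (a point): point on the upper face of that tag, in the middle of its width, 32 mm from the hinge (the tag is 34 mm wide, 3 mm thick and reaches 48 mm from the hinge); it moves with the tag: about 68 mm above the bench when raised, 49.5 mm when flat. Pressing straight down here lays the tag flat
- rest_middle: the middle one, as the robot sees them, of three like sprung riveting rests bolted in a row on the plate: blue iron foot 160 x 88 mm carrying a coil spring, on it a round steel cap with a brown leather face (the pad) and, 52 mm in front of its centre, the hinge of a red tag. Origin under the foot (18 mm above the bench), straight below the pad's centre; z up, tag on the -x side
- pad_middle_top (a point): where the centre of that rest's pad lies when it is up: on its brown leather face, 50 mm across, level, 96 mm above the bench (the point does not follow the pad when it is pressed). The steel cap under it is 54 mm across. It goes straight down by up to 12 mm and springs back up by itself
- tag_middle (a joint): angle of that rest's red tag, rad: 0 = fully raised (35 degrees above level, free edge away from the pad), 0.61 = down flat on its stop. Starts at 0 to 0.1. A stiff hinge: it takes about 2 N at the free edge and stays where it is left
- tag_middle_face (a point): point on the upper face of that tag, in the middle of its width, 32 mm from the hinge (the tag is 34 mm wide, 3 mm thick and reaches 48 mm from the hinge); it moves with the tag: about 68 mm above the bench when raised, 49.5 mm when flat. Pressing straight down here lays the tag flat
- rest_right: the right one, as the robot sees them, of three like sprung riveting rests bolted in a row on the plate: blue iron foot 160 x 88 mm carrying a coil spring, on it a round steel cap with a brown leather face (the pad) and, 52 mm in front of its centre, the hinge of a red tag. Origin under the foot (18 mm above the bench), straight below the pad's centre; z up, tag on the -x side
- pad_right_top (a point): where the centre of that rest's pad lies when it is up: on its brown leather face, 50 mm across, level, 96 mm above the bench (the point does not follow the pad when it is pressed). The steel cap under it is 54 mm across. It goes straight down by up to 12 mm and springs back up by itself
- tag_right (a joint): angle of that rest's red tag, rad: 0 = fully raised (35 degrees above level, free edge away from the pad), 0.61 = down flat on its stop. Starts at 0 to 0.1. A stiff hinge: it takes about 2 N at the free edge and stays where it is left
- tag_right_face (a point): point on the upper face of that tag, in the middle of its width, 32 mm from the hinge (the tag is 34 mm wide, 3 mm thick and reaches 48 mm from the hinge); it moves with the tag: about 68 mm above the bench when raised, 49.5 mm when flat. Pressing straight down here lays the tag flat
- dolly: steel rivet dolly standing on the plate between two rests, 30 mm wide, 60 mm tall, loose; origin under its centre
- buckle: small oval brass buckle lying on the plate between two rests, 49 x 39 x 6 mm, loose; origin under its centre
- cuff_1: oval steel strap cuff standing on the bench beyond the plate, about 105 x 72 x 36 mm, loose; origin under its centre
- cuff_2: another such cuff
- hammer: hammer lying on the bench to the right, loose; origin under its middle, handle towards its -x
- driver: wood-handled screwdriver lying on the bench to the left, loose; origin under its middle
- tin: yellow rivet tin with a steel lid on the bench to the left, 74 mm across, 40 mm tall, loose; origin under its centre
- pot: red square plastic pot of punches on the bench to the right, 85 x 85 mm, 111 mm to the tops of the punches, loose; origin under its centre
Not all that is in view belongs to the job. What is shaped like the dolly but turquoise is not meant. Of the things that look like the driver, take the one that is farthest to the robot's left at the start.

How it is judged:
On the way, in this order (a step that is already met when the one before it is completed fails the run):
1. the pad on the tired spring has been pressed in by at least 2.5 mm (value of joint weak_pad above 0.0025 m), for 0.1 s.
2. the tag of that rest is pushed down (((horizontal distance between pad_left_top and weak_pad below 0.02 m and value of joint tag_left above 0.52 rad) or (horizontal distance between pad_middle_top and weak_pad below 0.02 m and value of joint tag_middle above 0.52 rad) or (horizontal distance between pad_right_top and weak_pad below 0.02 m and value of joint tag_right above 0.52 rad))), for 0.2 s.
At the end, for the whole second after the job is handed in: the tag of the rest with the tired spring lies flat (within 5 degrees), the other two tags are still up (not lowered beyond 0.25 rad), and the loose things are at rest within 30 mm of where they stood (((horizontal distance between pad_left_top and weak_pad below 0.02 m and value of joint tag_left above 0.52 rad) or (horizontal distance between pad_middle_top and weak_pad below 0.02 m and value of joint tag_middle above 0.52 rad) or (horizontal distance between pad_right_top and weak_pad below 0.02 m and value of joint tag_right above 0.52 rad)) and not ((horizontal distance between pad_left_top and weak_pad above 0.02 m and value of joint tag_left above 0.25 rad) or (horizontal distance between pad_middle_top and weak_pad above 0.02 m and value of joint tag_middle above 0.25 rad) or (horizontal distance between pad_right_top and weak_pad above 0.02 m and value of joint tag_right above 0.25 rad)) and distance of each of dolly, buckle, cuff_1, cuff_2, hammer, driver, tin, pot from where it was at the start of the episode below 0.03 m and linear speed of each of dolly, buckle, cuff_1, cuff_2, hammer, driver, tin, pot below 0.02 m/s); the robot touches nothing.
It fails at once if the tag of a sound rest is pushed down (beyond 0.3 rad) ((horizontal distance between pad_left_top and weak_pad above 0.02 m and value of joint tag_left above 0.3 rad) or (horizontal distance between pad_middle_top and weak_pad above 0.02 m and value of joint tag_middle above 0.3 rad) or (horizontal distance between pad_right_top and weak_pad above 0.02 m and value of joint tag_right above 0.3 rad)).
It fails at once if a rest, its pad or its tag is pressed or struck with more than 45 N (contact force between any of the arm, the fingers and rest_left above 45 N or contact force between any of the arm, the fingers and rest_middle above 45 N or contact force between any of the arm, the fingers and rest_right above 45 N or contact force between any of the arm, the fingers and weak_spring above 45 N or contact force between any of the arm, the fingers and sound1_spring above 45 N or contact force between any of the arm, the fingers and sound2_spring above 45 N).
It fails at once if a loose thing is shifted or lifted by more than 30 mm (distance of any of dolly, buckle, cuff_1, cuff_2, hammer, driver, tin, pot from where it was at the start of the episode above 0.03 m).
It also fails if it takes over 48 s, if anything falls off the work surface, if the arm or the gripper's body presses on something with over 40 N, if the wrist force passes 120 N, or if a joint passes its speed limit or range.

ROBOT

A 6-joint arm with a two-finger parallel gripper is mounted at the origin on the work surface. World frame = base frame: x ahead of the robot, y to its left, z up, the work surface at z = 0. Lengths are in m, angles in rad, forces in N, time in s.
With the tool pointing down it reaches from about 0.35 to 0.85 m from the base axis. Payload 8.1 kg.
Tool frame: the origin (TCP) lies at the very end of the fingers, on their centre line; the grasp point (between the pads) lies robot.tcp_to_grasp behind it (robot.tcp_to_grasp is the distance from the TCP to the grasp point, in m); z points along the fingers, y is the line along which they close (so a half turn about z gives the same grasp; the last joint's range is limited). The gripper opens to 93 mm and grips with 3 to 60 N. Pads are 15 mm wide; open, the fingers measure 128 mm over their backs; the gripper's body (75 mm by 188 mm) begins 65 mm behind the grasp point.
Start: joints at [1.02, 0.13, 1.488, -0, 1.523, -0.085], TCP at [0.269, 0.536, 0.219] pointing down, gripper open.
Joint ranges: [-2.96, 2.96], [-0.89, 2.26], [0.02, 2.5], [-1.34, 4.48], [0, 2.73], [-2.66, 2.66]. Speed limits (rad/s): [2.39, 2.39, 2.79, 3.14, 3.14, 3.14].

INTERFACE

Orientations are given as a rotation vector (axis times angle).
In Python, from plant import robot gives the robot as it stands. The module is installed in compiled form; this text tells all that it offers.
- The arm moves only by the shell command python3 -m pendant 'ROWS' [FORCE]. ROWS is JSON, a list that holds one entry, the list of rows, each a list of 5 numbers: the opening, from 0 (shut) to 1 (fully open), then the shift along the tool's x, y, z in cm, then the turn about the tool's z in degrees. In form: [[[fingers, x, y, z, roll], ...]]. A call has 1 to 8 rows; each row shifts and turns the commanded pose from where the row before left it, along the tool's axes as they then stand; what a row does not reach is not made up. A row lasts 1/10 s, in which the tool goes at most 50 mm and 8.59 degrees, less where a joint would pass 70% of its speed; a pose out of reach is approached as far as the arm can. A call is refused whole if a number of a shift passes 5 or a number of a turn 8.59, either way. A call with a gripper value outside its range is refused whole. The fingers move at their own pace and stop on an object; FORCE is the grip in N (left out, the last holds). Time passes only in rows, so rows that do not move let the fingers close. It gives the time, the measured TCP pose, the force, the opening and the grip force at its end, in the units of the state.
- robot.read_state(): the state, without advancing time (a new reading comes with each control period).
- robot.read_camera(name): name is "scene" or "top" or "wrist"; returns a dict with "img" (420x560x3 uint8, blue, green, red), "K" (3x3 intrinsics, pixels), "k1" (the pictures are not rectified: a ray, as slopes to the right and down, at radius r is drawn at 1 + k1 r^2 times it, then the intrinsics apply), "pose" (4x4, takes a point from camera to world coordinates). Camera axes: x right, y up, looking along -z (the intrinsics and any distortion apply to the point x, -y, -z); pixel columns grow to the right and rows downward; lengths in m; the calibration is good to about 2 mm. A picture is of the moment at which its call begins. There is no depth.
- robot.close_job(): hands the job in; it is judged then, once.
The state is a dict: "t": time; "q": joint angles; "dq": joint speeds; "joint_torque": joint torques, N m; "tool_pos": TCP position; "orientation": TCP orientation; "force": force on the tool from outside, world axes, zero at the start; "wrist_torque": the same for the moment, N m; "opening": finger opening in m; "gripper_force": force on a finger pad.
Only numpy, scipy, OpenCV 4.12 (cv2) and the standard library are available. Lean on these libraries where they do the work, as an engineer would, in place of code of your own. Each camera call takes 0.05 s, during which the arm holds its last target. There are 200 camera calls.

## Working session

There is one attempt and no reset: what is moved stays moved. The work goes in short steps, Python scripts to look and compute and a shell command to move; the robot and the scene stay as the last step left them, time stands still between calls to the robot, and variables do not carry over. Pictures are saved under pics/ and viewed, at most 10 in all, crops included, and the job is handed in when it is done.

```bash
mkdir -p pics
cat > h.py <<'E'
import numpy as np, cv2
from plant import robot
def ray(c,uv):
    K=c["K"];d=np.array([(uv[0]-K[0,2])/K[0,0],(uv[1]-K[1,2])/K[1,1]]);s=d.copy()
    for _ in range(20): s=d/(1+c["k1"]*(s@s))
    P=np.array(c["pose"]);return P[:3,3],P[:3,:3]@np.array([s[0],-s[1],-1])
def hit(c,uv,z):
    o,d=ray(c,uv);return o+d*(z-o[2])/d[2]
def blobs(m,a=80):
    n,l,s,ce=cv2.connectedComponentsWithStats(m.astype(np.uint8));return [(s[i,4],ce[i],s[i,:4]) for i in range(1,n) if s[i,4]>a]
E
python3 - <<'E'
from h import *
a=robot.read_camera("top");b=robot.read_camera("scene")
cv2.imwrite("pics/top.png",a["img"]);cv2.imwrite("pics/scene.png",b["img"])
s=robot.read_state();print(s["t"],s["tool_pos"],s["orientation"],s["force"],robot.tcp_to_grasp)
h=cv2.cvtColor(a["img"],cv2.COLOR_BGR2HSV)
red=((h[...,0]<6)|(h[...,0]>174))&(h[...,1]>140)&(h[...,2]>70)
for q in blobs(red): print("red",q[0],q[1].round(),q[2],hit(a,q[1],.066).round(3))
br=(h[...,0]>6)&(h[...,0]<18)&(h[...,1]>80)&(h[...,2]>40)
for q in blobs(br,200): print("br",q[0],q[1].round(),q[2],hit(a,q[1],.096).round(3))
E
```

```text
0.1 [0.2691981  0.53565166 0.21769648] [-7.24979290e-01 -3.05627128e+00  2.48462606e-03] [-0.65269201  0.23205832 -0.47842815] 0.0188
red 2129 [419.  68.] [388  36  70  58] [ 0.934 -0.407  0.066]
red 1196 [430. 166.] [406 143  48  46] [ 0.651 -0.419  0.066]
red 137 [209. 217.] [202 210  15  15] [0.525 0.184 0.066]
red 142 [291. 224.] [285 218  13  13] [ 0.503 -0.033  0.066]
red 143 [350. 229.] [345 223  12  14] [ 0.484 -0.193  0.066]
br 369 [239.  66.] [222  34  38  40] [0.932 0.097 0.096]
br 345 [298.  65.] [279  34  37  39] [ 0.93  -0.064  0.096]
br 1191 [121.  71.] [90 36 55 62] [0.926 0.419 0.096]
br 261 [431.  54.] [421  36  24  33] [ 0.96  -0.432  0.096]
br 214 [527. 162.] [516 151  29  18] [ 0.656 -0.682  0.096]
br 257 [215. 189.] [206 180  19  19] [0.595 0.163 0.096]
br 258 [290. 195.] [281 187  18  18] [ 0.575 -0.031  0.096]
br 265 [355. 201.] [346 192  19  19] [ 0.557 -0.203  0.096]
br 422 [439. 256.] [419 212  38  81] [ 0.407 -0.418  0.096]
br 345 [112. 273.] [103 255  20  37] [0.381 0.433 0.096]
br 345 [156. 310.] [138 304  38  12] [0.286 0.319 0.096]
```

View pics/top.png

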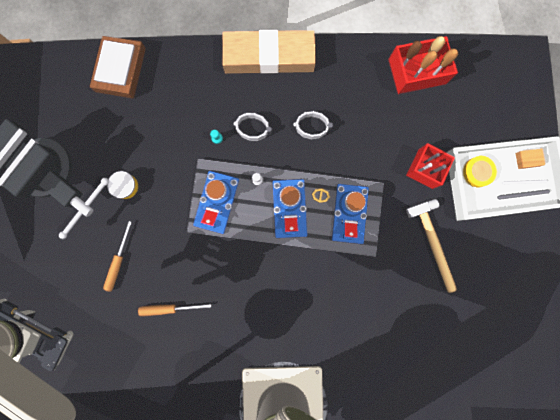

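View pics/scene.png

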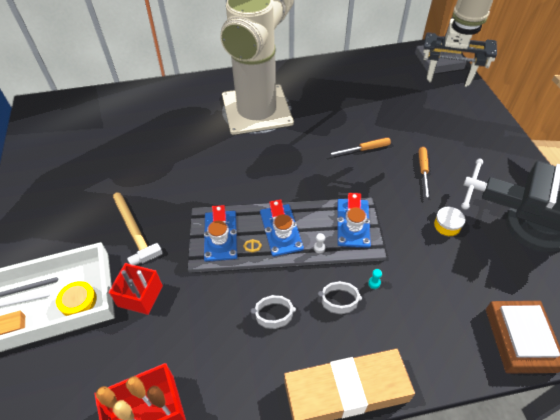

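The pictures show the rests' pads at top-view (215,189), (290,195) and (355,201), with their tags at (209,217), (291,224) and (350,229). The dolly is at (257,179) and the buckle at (320,195). First I'll square up the tool and close the fingers.

```bash
python3 -m pendant '[[[0,0,0,0,-6.7],[0,0,0,0,-6.7],[0,0,0,0,-6.7],[0,0,0,0,-6.6],[0,0,0,0,0],[0,0,0,0,0]]]' 20
python3 -m pendant '[[[0,-4,-4.6,0.5,0],[0,-4,-4.6,0.5,0],[0,-4,-4.6,0.5,0],[0,-4,-4.6,0.5,0],[0,-4,-4.6,0.5,0],[0,-4,-4.6,0.5,0],[0,-4,-4.6,0.5,0],[0,0,0,0,0]]]'
```

```text
t: 0.7
tool_pos: [0.2693, 0.5359, 0.2183]
orientation: [-0.005, -3.141, 0.001]
force: [1.3, 0.2, 1.1]
opening: 0.0495
gripper_force: 0.0
t: 1.5
tool_pos: [0.5015, 0.2678, 0.1892]
orientation: [0.014, 3.141, -0.003]
force: [0.0, 0.8, -0.1]
opening: 0.0006
gripper_force: 0.0
```

```bash
python3 -m pendant '[[[0,-2.3,-2.6,0,0],[0,-2.3,-2.6,0,0],[0,-2.3,-2.6,0,0],[0,-2.4,-2.6,0,0],[0,0,0,0,0],[0,0,0,0,0]]]'
python3 - <<'E'
from h import *
c=robot.read_camera("wrist");cv2.imwrite("pics/w1.png",c["img"])
h=cv2.cvtColor(c["img"],cv2.COLOR_BGR2HSV)
red=((h[...,0]<6)|(h[...,0]>174))&(h[...,1]>140)&(h[...,2]>70)
for q in blobs(red): print("red",q[0],q[1].round(),q[2],hit(c,q[1],.064).round(3))
br=(h[...,0]>6)&(h[...,0]<18)&(h[...,1]>80)&(h[...,2]>40)
for q in blobs(br,200): print("br",q[0],q[1].round(),q[2],hit(c,q[1],.096).round(3))
print(robot.read_state()["tool_pos"])
E
```

```text
t: 2.1
tool_pos: [0.5913, 0.1689, 0.1897]
orientation: [-0.005, -3.141, -0.0]
force: [-0.2, 0.2, -0.6]
opening: 0.0003
gripper_force: 0.0
red 1605 [19. 94.] [ 0 64 47 53] [ 0.502 -0.026  0.064]
red 1959 [301. 118.] [275  88  56  59] [0.523 0.187 0.064]
br 2065 [ 16. 195.] [  0 161  39  67] [ 0.574 -0.019  0.096]
br 3410 [274. 220.] [241 188  67  65] [0.593 0.166 0.096]
[0.59087743 0.16962058 0.18977427]
```

View pics/w1.png

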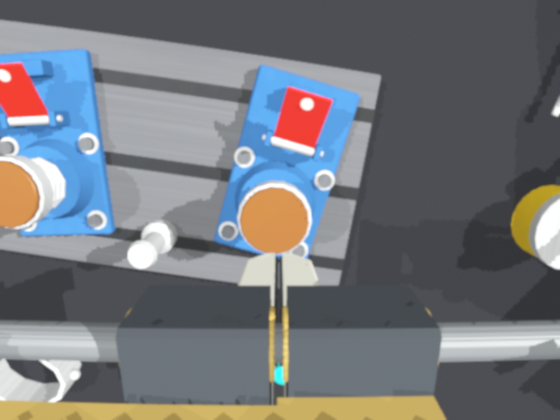

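The pad is at (274,220), i.e. (0.593, 0.166), and the tip is directly above it. I'll go down and press.

```bash
python3 -m pendant '[[[0,0,-0.3,3,0],[0,0,0,3,0],[0,0,0,1.7,0],[0,0,0,0.6,0],[0,0,0,0,0],[0,0,0,0,0]]]'
python3 -m pendant '[[[0,0,0,0.3,0],[0,0,0,0.3,0],[0,0,0,0.2,0],[0,0,0,0.2,0],[0,0,0,0,0],[0,0,0,0,0],[0,0,0,0,0]]]'
```

```text
t: 2.75
tool_pos: [0.5922, 0.1665, 0.1086]
orientation: [-0.001, 3.14, 0.001]
force: [-0.5, 0.7, 0.3]
opening: 0.001
gripper_force: 0.0
t: 3.45
tool_pos: [0.5915, 0.1659, 0.0971]
orientation: [-0.0, 3.142, 0.0]
force: [-0.1, -0.8, -0.7]
opening: 0.0003
gripper_force: 0.0
```

```bash
python3 -m pendant '[[[0,0,0,0.2,0],[0,0,0,0.2,0],[0,0,0,0.2,0],[0,0,0,0.1,0],[0,0,0,0,0],[0,0,0,0,0],[0,0,0,0,0]]]'
```

```text
t: 4.15
tool_pos: [0.5918, 0.166, 0.0912]
orientation: [-0.0, 3.141, 0.0]
force: [-3.4, -1.0, 9.2]
opening: 0.0005
gripper_force: 4.4
```

Left: 9.2 N at about 5 mm, so it's sound. Next is the middle one.

```bash
python3 -m pendant '[[[0,0,0,-3,0],[0,0.4,-4.8,0,0],[0,0.4,-4.8,0,0],[0,0.4,-4.8,0,0],[0,0.4,-4.8,0,0],[0,0,0,0,0],[0,0,0,0,0]]]'
python3 -m pendant '[[[0,0,0,1.5,0],[0,0,0,0.7,0],[0,0,0,0.3,0],[0,0,0,0,0],[0,0,0,0,0]]]'
python3 -m pendant '[[[0,0,0,0.2,0],[0,0,0,0.2,0],[0,0,0,0.2,0],[0,0,0,0,0],[0,0,0,0,0],[0,0,0,0,0]]]'
```

```text
t: 4.85
tool_pos: [0.5753, -0.027, 0.1199]
orientation: [-0.004, -3.142, -0.001]
force: [0.2, 0.7, -0.2]
opening: 0.0004
gripper_force: 0.0
t: 5.35
tool_pos: [0.5754, -0.0253, 0.095]
orientation: [0.002, -3.141, -0.0]
force: [-1.3, 1.6, 1.8]
opening: 0.0004
gripper_force: 1.1
t: 5.95
tool_pos: [0.5758, -0.026, 0.0894]
orientation: [-0.0, 3.141, 0.0]
force: [1.5, 4.4, 3.5]
opening: 0.0004
gripper_force: 2.2
```

Middle: about 3.5 N at 6.6 mm, so probably the tired one. I'll check the right one to confirm.

```bash
python3 -m pendant '[[[0,0,0,0,0],[0,0,0,-3,0],[0,0.5,-4.5,0,0],[0,0.5,-4.4,0,0],[0,0.4,-4.4,0,0],[0,0.4,-4.4,0,0],[0,0,0,0,0],[0,0,0,0,0]]]'
python3 -m pendant '[[[0,0,0,1.5,0],[0,0,0,0.7,0],[0,0,0,0.3,0],[0,0,0,0,0],[0,0,0,0,0]]]'
python3 -m pendant '[[[0,0,0,0.2,0],[0,0,0,0.2,0],[0,0,0,0.1,0],[0,0,0,0,0],[0,0,0,0,0],[0,0,0,0,0]]]'
```

```text
t: 6.75
tool_pos: [0.5565, -0.2043, 0.1182]
orientation: [-0.004, -3.14, -0.0]
force: [0.3, 0.2, -0.1]
opening: 0.0004
gripper_force: 0.0
t: 7.25
tool_pos: [0.557, -0.2017, 0.0938]
orientation: [0.003, -3.14, -0.001]
force: [-4.8, 0.9, 7.0]
opening: 0.0004
gripper_force: 3.6
t: 7.85
tool_pos: [0.5571, -0.2017, 0.0897]
orientation: [0.003, -3.14, -0.001]
force: [-6.8, 2.5, 12.3]
opening: 0.0008
gripper_force: 6.3
```

Right: 12.3 N, so it's sound. The middle rest is tired, and I'll go above its tag and look.

```bash
python3 -m pendant '[[[0,0,0,-4,0],[0,0,0,-4,0],[0,1.5,4.3,0,0],[0,1.5,4.3,0,0],[0,1.5,4.3,0,0],[0,1.5,4.3,0,0],[0,0,0,0,0],[0,0,0,0,0]]]'
python3 - <<'E'
from h import *
print(robot.read_state()["tool_pos"])
for n in("top","wrist"):
  c=robot.read_camera(n);cv2.imwrite("pics/%s2.png"%n,c["img"])
  h=cv2.cvtColor(c["img"],cv2.COLOR_BGR2HSV)
  red=((h[...,0]<6)|(h[...,0]>174))&(h[...,1]>140)&(h[...,2]>70)
  for q in blobs(red,100): print(n,"red",q[0],q[1].round(),q[2],hit(c,q[1],.064).round(3))
E
```

```text
t: 8.65
tool_pos: [0.497, -0.0294, 0.1686]
orientation: [0.006, -3.141, 0.0]
force: [-0.2, 0.1, 0.3]
opening: 0.0005
gripper_force: 0.0
[ 0.49700018 -0.02943771  0.16857119]
top red 2135 [419.  68.] [388  36  70  58] [ 0.935 -0.407  0.064]
top red 1194 [430. 166.] [406 143  48  46] [ 0.652 -0.42   0.064]
top red 135 [209. 217.] [202 210  15  15] [0.525 0.184 0.064]
top red 140 [350. 229.] [345 223  12  14] [ 0.484 -0.193  0.064]
wrist red 1580 [ 62. 192.] [ 31 168  60  47] [ 0.481 -0.191  0.064]
wrist red 1526 [277. 216.] [254 196  46  40] [ 0.5   -0.031  0.064]
wrist red 987 [545. 247.] [520 223  40  43] [0.524 0.179 0.064]
```

View pics/wrist2.png

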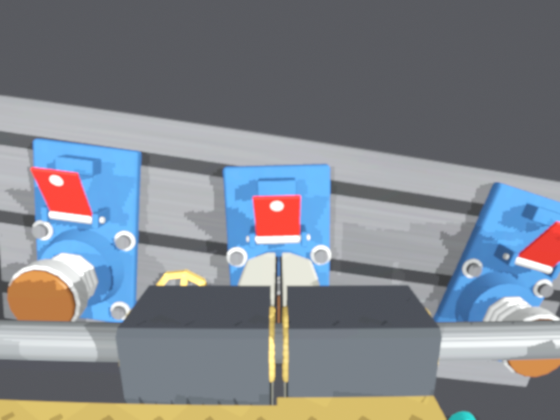

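The middle tag is at (277,216), i.e. (0.500, -0.031), and the tip is nearly above its pressing point. I'll descend.

```bash
python3 -m pendant '[[[0,0.3,0,3,0],[0,0,0,3,0],[0,0,0,2,0],[0,0,0,1,0],[0,0,0,0,0],[0,0,0,0,0]]]'
python3 -m pendant '[[[0,0,0,0.5,0],[0,0,0,0.5,0],[0,0,0,0.5,0],[0,0,0,0.5,0],[0,0,0,0.4,0],[0,0,0,0,0],[0,0,0,0,0]]]'
```

```text
t: 9.35
tool_pos: [0.4951, -0.0317, 0.0798]
orientation: [0.001, 3.141, -0.0]
force: [0.3, 0.3, 0.3]
opening: 0.0003
gripper_force: 0.0
t: 10.05
tool_pos: [0.4943, -0.031, 0.0548]
orientation: [0.0, -3.141, -0.0]
force: [-0.8, -0.1, -0.8]
opening: 0.0007
gripper_force: 0.0
```

```bash
python3 -m pendant '[[[0,0,0,0.2,0],[0,0,0,0.2,0],[0,0,0,0.2,0],[0,0,0,0,0],[0,0,0,0,0]]]'
```

```text
t: 10.55
tool_pos: [0.4945, -0.0311, 0.0496]
orientation: [0.0, -3.141, 0.0]
force: [-4.2, 1.0, 7.8]
opening: 0.0008
gripper_force: 4.1
```

```bash
python3 -m pendant '[[[0,0,0,0.1,0],[0,0,0,0.1,0],[0,0,0,0,0],[0,0,0,0,0],[0,0,0,0,0]]]'
python3 -m pendant '[[[0,0,0,-1,0],[0,0,0,-4,0],[0,0,0,-5,0],[0,0,0,-4,0],[0,0,0,0,0],[0,0,0,0,0],[0,0,0,0,0]]]'
python3 - <<'E'
from h import *
c=robot.read_camera("wrist");cv2.imwrite("pics/w3.png",c["img"])
print(robot.read_state()["force"])
E
```

```text
t: 11.05
tool_pos: [0.4946, -0.0311, 0.0492]
orientation: [0.001, -3.141, 0.0]
force: [-12.7, 0.9, 25.0]
opening: -0.0
gripper_force: 12.4
t: 11.75
tool_pos: [0.4937, -0.031, 0.1855]
orientation: [0.0, -3.139, -0.001]
force: [-0.2, -0.3, -1.0]
opening: 0.0007
gripper_force: 0.0
[-0.31480449 -1.07127752 -0.49679682]
```

View pics/w3.png

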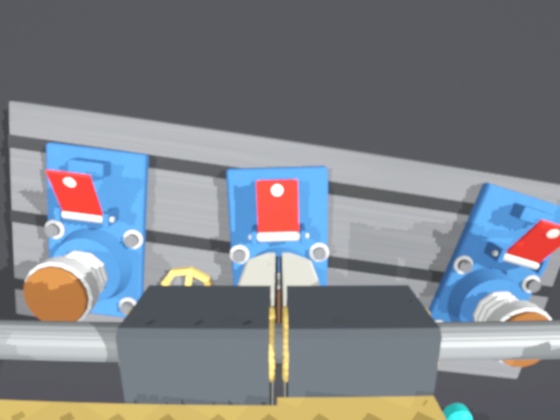

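The middle tag at (277,208) now lies flat over its stop block. The other two tags, at (75,195) and (530,243), are still raised, and the arm is clear of everything.

```bash
python3 -c "
from plant import robot
print(robot.close_job())"
```

```text
the job is handed in; nothing more can be done
None
```

The middle rest has the tired spring (about 3.5 N at 6.6 mm, against 9–12 N at 5–6 mm for the other two); its tag is pushed down flat, the other two tags are still up, and the job is handed in, with no verdict returned.

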